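# Crate the flanged rollers and send the carrier on

## Robot

A 6-joint arm with a two-finger parallel gripper is mounted at the origin on the work surface. World frame = base frame: x ahead of the robot, y to its left, z up, the work surface at z = 0. Lengths are in m, angles in rad, forces in N, time in s.
With the tool pointing down it reaches from about 0.275 to 0.825 m from the base axis. Payload 5.2 kg.
Tool frame: the origin (TCP) lies at the very end of the fingers, on their centre line; the grasp point (between the pads) lies 19 mm behind it; z points along the fingers, y is the line along which they close (so a half turn about z gives the same grasp; the last joint's range is limited). The gripper opens to 93 mm and grips with 3 to 60 N. Pads are 15 mm wide; open, the fingers measure 128 mm over their backs; the gripper's body (75 mm by 188 mm) begins 65 mm behind the grasp point.
Start: joints at [-1.524, 0.259, 1.535, -0, 1.348, -0.203], TCP at [0.136, -0.533, 0.19] pointing down, gripper open.
Joint ranges: [-3.14, 3.14], [-0.91, 2.08], [0.19, 2.58], [-1.22, 4.36], [0.22, 2.71], [-3.12, 3.12]. Speed limits (rad/s): [2.57, 2.57, 3.14, 3.14, 3.14, 3.14].

## Interface

Orientations are given as a rotation vector (axis times angle).
In Python, from plant import ctrl gives the robot as it stands. The module is installed in compiled form; this text tells all that it offers.
- The arm moves only by the shell command python3 -m crank 'ROWS' [FORCE]. ROWS is a JSON object of lists of equal length, an entry for each row: "linear": the shift along the world's x, y, z in m, a list of three; "roll": the turn about the world's z in degrees; "claw": the finger opening in m, from 0 to 0.093. In form: {"linear": [[x, y, z], ...], "roll": [roll, ...], "claw": [claw, ...]}. A call has 1 to 20 rows; each row shifts and turns the commanded pose from where the row before left it; what a row does not reach is not made up. A row lasts 1/8 s, in which the tool goes at most 62.5 mm and 10.7 degrees, less where a joint would pass 70% of its speed; a pose out of reach is approached as far as the arm can. A call is refused whole if a number of a shift passes 0.0625 or a number of a turn 10.7, either way. A call with a gripper value outside its range is refused whole. The fingers move at their own pace and stop on an object; FORCE is the grip in N (left out, the last holds). Time passes only in rows, so rows that do not move let the fingers close. It gives the time, the measured TCP pose, the force, the opening and the grip force at its end, in the units of the state.
- ctrl.get_state(): the state, without advancing time (a new reading comes with each control period).
- ctrl.read_camera(name): name is "scene" or "top"; returns a dict with "color" (480x640x3 uint8, blue, green, red), "range_z" (480x640 float32, m along the optical axis (not along the pixel's ray), 0 where there is no reading), "camera_matrix" (3x3 intrinsics, pixels), "k1" (the pictures are not rectified: a ray, as slopes to the right and down, at radius r is drawn at 1 + k1 r^2 times it, then the intrinsics apply), "T" (4x4, takes a point from camera to world coordinates). Camera axes: x right, y up, looking along -z (the intrinsics and any distortion apply to the point x, -y, -z); pixel columns grow to the right and rows downward; lengths in m; the calibration is good to about 2 mm. A picture is of the moment at which its call begins.
- ctrl.finish_job(): hands the job in; it is judged then, once.
The state is a dict: "time": time; "joints": joint angles; "qd": joint speeds; "joint_efforts": joint torques, N m; "tcp_pos": TCP position; "tool_rot": TCP orientation; "ft_force": force on the tool from outside, world axes, zero at the start; "moment": the same for the moment, N m; "width": finger opening in m; "finger_force": force on a finger pad.
Only numpy, scipy, OpenCV 4.12 (cv2) and the standard library are available. Lean on these libraries where they do the work, as an engineer would, in place of code of your own. Each camera call takes 0.05 s, during which the arm holds its last target. There are 200 camera calls.

## Task

First slide the crate carrier along its rail to the loading station, the plate with one bar, until it clicks into place there. With it at that station, stand every chrome flanged roller from the cart top in the crate, upright with its flange down on the crate floor, one per cell in any order. Then push the loaded carrier to the next station, the plate with two bars, leave it seated in that detent, and do not move the end cap, bushing or pulley.

Things in the scene. Friction and masses are not known exactly. Their poses are not given: they have to be found in the camera images.
- carrier (a joint): travel (m) of the carrier along the rail's own +y, 0 to 0.20 between its end stops. 0.03: seated in the loading station's detent; 0.17: seated in the next station's detent. A spring plunger clicks over low ridges (6 to 10 N) and holds the carrier in a detent; elsewhere it slides with about 2 N of friction and stays where it is left
- rail: low steel slide rail fixed on the cart top, 120 mm wide (x), 480 mm long (y), 22 mm high; origin at the middle of its underside; its y axis is the sliding direction, roughly left-right as seen from the robot. The station plates stand beyond its far (+x) side
- load_station (a point): top of the loading station's plate: white, 36 x 50 mm, 12 mm high, with ONE black bar, on the rail's far side towards its -y end; the crate's black pointer tab (mid-crate, far side) lines up with it when the carrier is in that detent
- next_station (a point): top of the next station's plate: the same white plate with TWO black bars, 140 mm farther along the rail's +y
- post_top (a point): top centre of the upright round steel push post on the carrier's -y end: 18 mm diameter, 92 mm tall above the carrier plate (its top is 126 mm above the cart top), 150 mm from the crate's middle along the rail and 43 mm from the crate's end wall. Can be pinched from above
- crate_in (a point): middle of the crate's inner floor, 38 mm above the cart top; axes as the rail's. The plywood crate rides on the carrier: 144 mm (x) by 214 mm (y) outside, walls and dividers 4 mm thick, wall tops 41 mm above the inner floor, 2 x 3 square cells 66 mm wide inside at 70 mm spacing
- cell0 (a point): centre of the floor of crate cell 0 (near row, -y end)
- cell1 (a point): centre of the floor of crate cell 1 (near row, middle)
- cell2 (a point): centre of the floor of crate cell 2 (near row, +y end)
- cell3 (a point): centre of the floor of crate cell 3 (far row, -y end)
- cell4 (a point): centre of the floor of crate cell 4 (far row, middle)
- cell5 (a point): centre of the floor of crate cell 5 (far row, +y end)
- roller0: chrome flanged idler roller standing on the cart top: flange 54 mm diameter and 8 mm thick at its foot, plain body 38 mm diameter above it, 85 mm tall overall, 0.28 kg; origin at the centre of the flange's underside, z up along its axis. From 4 to 6 rollers are present (None or missing: not there)
- roller1: chrome flanged idler roller standing on the cart top: flange 54 mm diameter and 8 mm thick at its foot, plain body 38 mm diameter above it, 85 mm tall overall, 0.28 kg; origin at the centre of the flange's underside, z up along its axis. From 4 to 6 rollers are present (None or missing: not there)
- roller2: chrome flanged idler roller standing on the cart top: flange 54 mm diameter and 8 mm thick at its foot, plain body 38 mm diameter above it, 85 mm tall overall, 0.28 kg; origin at the centre of the flange's underside, z up along its axis. From 4 to 6 rollers are present (None or missing: not there)
- roller3: chrome flanged idler roller standing on the cart top: flange 54 mm diameter and 8 mm thick at its foot, plain body 38 mm diameter above it, 85 mm tall overall, 0.28 kg; origin at the centre of the flange's underside, z up along its axis. From 4 to 6 rollers are present (None or missing: not there)
- roller4: chrome flanged idler roller standing on the cart top: flange 54 mm diameter and 8 mm thick at its foot, plain body 38 mm diameter above it, 85 mm tall overall, 0.28 kg; origin at the centre of the flange's underside, z up along its axis. From 4 to 6 rollers are present (None or missing: not there)
- roller5: chrome flanged idler roller standing on the cart top: flange 54 mm diameter and 8 mm thick at its foot, plain body 38 mm diameter above it, 85 mm tall overall, 0.28 kg; origin at the centre of the flange's underside, z up along its axis. From 4 to 6 rollers are present (None or missing: not there)
- end_cap: blue plastic end cap, 64 mm diameter, 28 mm high, origin under its centre; not part of the job
- bushing: bronze flanged bushing, 56 mm flange, 34 mm high, origin under its centre; not part of the job
- pulley: orange rubber drive pulley lying flat, 90 mm diameter, 32 mm high, origin under its centre; not part of the job
Things that resemble listed ones, but are neither listed nor needed, are in the scene too. Leave any yellow look-alike of the roller0 alone. Leave any red look-alike of the roller3 alone.

How it is judged:
By the outcome, as a careful person would: the job done as asked, in the order asked, and still so for the second after the job is handed in, with the robot touching nothing.
Of roller0, roller1, roller2, roller3, roller4, roller5 only 4 to 6 are there at a start; the rules pass over those that are not, and their reading is None.
At some moment in a run one of roller0, roller1, roller2, roller3, roller4, roller5 may be knocked a few centimetres aside while the robot is not near it.
It also fails if it takes over 210 s, if anything falls off the work surface, if the arm or the gripper's body presses on something with over 40 N, if the wrist force passes 120 N, or if a joint passes its speed limit or range.

## Working session

There is one attempt and no reset: what is moved stays moved. The work goes in short steps, Python scripts to look and compute and a shell command to move; the robot and the scene stay as the last step left them, time stands still between calls to the robot, and variables do not carry over. Pictures are saved under pics/ and viewed, at most 14 in all, crops included, and the job is handed in when it is done.

```bash
mkdir -p pics; cat > h.py <<'E'
import cv2, numpy as np
from plant import ctrl
def cam(n):
    c=ctrl.read_camera(n); return c
def rays(c,uv):
    """pixels -> origin, world directions (per unit depth)"""
    K=np.array(c["camera_matrix"],float); uv=np.atleast_2d(uv).astype(float)
    d=np.array([ (uv[:,0]-K[0,2])/K[0,0], (uv[:,1]-K[1,2])/K[1,1]]).T
    s=d.copy()
    for _ in range(20): s=d/(1+c["k1"]*(s**2).sum(1,keepdims=True))
    T=np.array(c["T"]); D=np.c_[s[:,0],-s[:,1],-np.ones(len(s))]@T[:3,:3].T
    return T[:3,3],D
def plane(c,uv,z):
    o,D=rays(c,uv); return o+D*((z-o[2])/D[:,2])[:,None]
def cloud(c):
    v,u=np.mgrid[0:480,0:640]; o,D=rays(c,np.c_[u.ravel(),v.ravel()])
    return (o+D*c["range_z"].ravel()[:,None]).reshape(480,640,3)
def project(c,P):
    T=np.linalg.inv(np.array(c["T"])); p=np.atleast_2d(P)@T[:3,:3].T+T[:3,3]
    s=np.c_[p[:,0],-p[:,1]]/-p[:,2:]; s=s*(1+c["k1"]*(s**2).sum(1,keepdims=True))
    K=np.array(c["camera_matrix"]); return s*[K[0,0],K[1,1]]+[K[0,2],K[1,2]]
E
python3 - <<'E'
from h import *
for n in("scene","top"):
    c=cam(n); cv2.imwrite(f"pics/{n}0.png",c["color"]); print(n,np.round(c["T"],3).tolist(),c["k1"],np.round(c["camera_matrix"],1).tolist(),(c["range_z"]>0).mean())
s=ctrl.get_state(); print(s)
E
```

```text
scene [[0.647, -0.653, 0.393, 0.913], [0.762, 0.549, -0.343, -0.353], [0.008, 0.521, 0.853, 0.871], [0.0, 0.0, 0.0, 1.0]] -0.07303491040836498 [[439.0, 0.0, 323.5], [0.0, 439.0, 239.8], [0.0, 0.0, 1.0]] 0.9958365885416667
top [[-0.008, 0.987, -0.159, 0.377], [-1.0, -0.01, -0.009, -0.032], [-0.01, 0.159, 0.987, 1.257], [0.0, 0.0, 0.0, 1.0]] 0.01441055998244083 [[457.9, 0.0, 326.5], [0.0, 457.9, 238.5], [0.0, 0.0, 1.0]] 0.9960319010416666
{'time': 0.1, 'joints': array([-1.52377572e+00,  2.59243324e-01,  1.53593660e+00, -7.77949674e-06,
        1.34800335e+00, -2.02778765e-01]), 'qd': array([-2.33664271e-03, -1.86093369e-03, -2.60120643e-03, -5.48133279e-04,
       -1.34102918e-03, -4.28784426e-05]), 'joint_efforts': array([ 1.72747074e-03, -4.38212264e+01, -2.84641868e+01,  7.19558238e-02,
        3.64576711e-02, -6.47643014e-05]), 'tcp_pos': array([ 0.13597134, -0.53238965,  0.18923017]), 'tool_rot': array([-3.11554580e+00, -3.91169599e-01, -1.82416091e-04]), 'ft_force': array([-1.01412085, -0.43246645,  0.49746867]), 'moment': array([-0.02761908, -0.02887163, -0.03075372]), 'finger_force': 0.0, 'width': 0.09281265448107018}
```

View pics/top0.png

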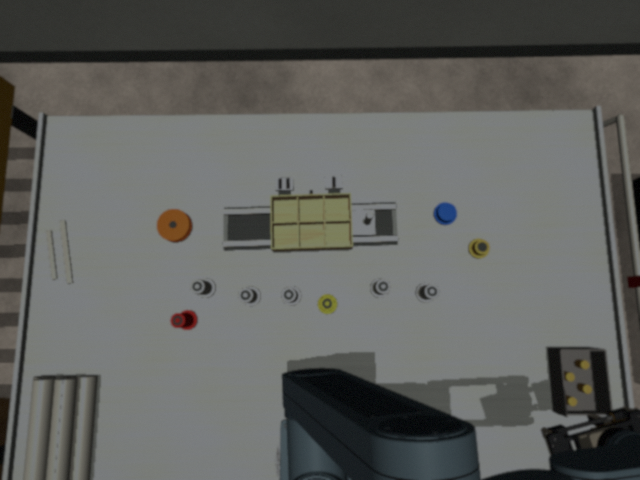

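View pics/scene0.png

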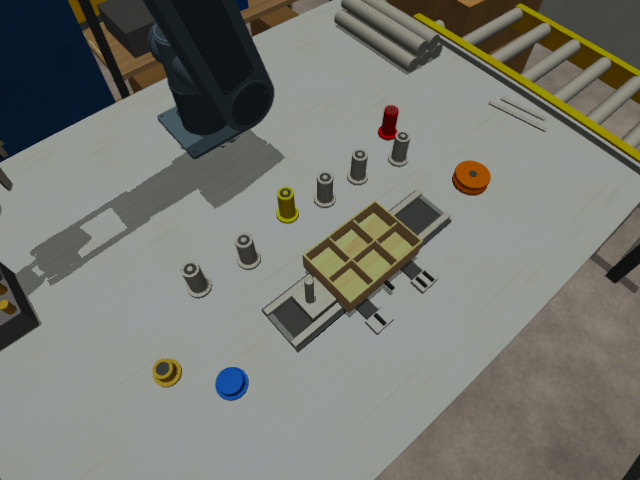

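Top view: five chrome rollers at (204,287), (250,295), (291,295), (381,287) and (428,292). Look-alikes are yellow at (327,303), red at (185,320) and the bronze bushing at (480,247). The post is at (368,220) and the crate's pointer at (311,191). The one-bar plate is at (334,184), on the right (-y), and the two-bar plate at (285,184). Scene view: the same five rollers at (196,278), (247,250), (325,188), (358,166) and (400,148).

Next I'll measure, and make one close crop.

```bash
cat >> h.py <<'E'
def tri(c1,u1,c2,u2):
    o1,d1=rays(c1,u1);o2,d2=rays(c2,u2);d1=d1[0];d2=d2[0]
    t=np.linalg.lstsq(np.c_[d1,-d2],o2-o1,rcond=None)[0]
    p,q=o1+t[0]*d1,o2+t[1]*d2
    return (p+q)/2,np.linalg.norm(p-q)
def tops(c,lo=.07,hi=.1,box=(.15,.7,-.6,.6),amin=8):
    """blobs of cloud points within a height band: centre of top, z, mean hsv"""
    P=cloud(c); hsv=cv2.cvtColor(c["color"],cv2.COLOR_BGR2HSV)
    m=(P[...,2]>lo)&(P[...,2]<hi)&(P[...,0]>box[0])&(P[...,0]<box[1])&(P[...,1]>box[2])&(P[...,1]<box[3])
    n,l,st,ce=cv2.connectedComponentsWithStats(m.astype(np.uint8))
    r=[]
    for i in range(1,n):
        if st[i,4]<amin: continue
        q=P[l==i]; x,y=(q[:,:2].max(0)+q[:,:2].min(0))/2
        r.append((np.round(ce[i]),st[i,4],np.round([x,y,np.median(q[:,2])],4),np.round(np.ptp(q[:,:2],axis=0),3),np.round(np.median(hsv[l==i],0))))
    return r
E
python3 - <<'E'
from h import *
t=cam("top");s=cam("scene")
for n,c in(("top",t),("scene",s)):
    print(n)
    for r in tops(c,.076,.1,(.2,.8,-.6,.6)): print(*r)
    print("post")
    for r in tops(c,.112,.14,(.3,.7,-.4,.3),3): print(*r)
im=np.hstack([cv2.resize(t["color"][170:330,150:450],None,fx=2.6,fy=2.6,interpolation=cv2.INTER_CUBIC)]);cv2.imwrite("pics/crop1.png",im)
E
```

```text
top
[322. 194.] 102 [ 0.6851 -0.0092  0.0792] [0.007 0.151] [30. 60. 98.]
[275. 205.] 98 [0.6365 0.0995 0.0796] [0.097 0.056] [30. 64. 98.]
[339. 234.] 157 [ 0.6117 -0.0255  0.0795] [0.137 0.125] [ 30.  63. 110.]
[367. 220.] 14 [ 0.6138 -0.1286  0.0869] [0.01  0.014] [30. 18. 40.]
[271. 238.] 10 [0.5704 0.1233 0.081 ] [0.024 0.001] [32. 61. 98.]
[279. 247.] 34 [0.5466 0.0997 0.0795] [0.013 0.047] [ 31.  70. 108.]
[294. 248.] 14 [0.5433 0.062  0.0786] [0.004 0.018] [ 29.  75. 100.]
[197. 286.] 184 [0.4458 0.3101 0.0855] [0.036 0.037] [ 75.   6. 100.]
[383. 286.] 172 [ 0.4416 -0.1643  0.0857] [0.036 0.036] [ 96.   7. 103.]
[431. 291.] 182 [ 0.4279 -0.2857  0.0855] [0.036 0.036] [ 90.   7. 102.]
[288. 294.] 174 [0.4234 0.0776 0.0857] [0.036 0.036] [ 90.   7. 105.]
[245. 295.] 180 [0.4219 0.1866 0.0856] [0.036 0.037] [ 90.   7. 103.]
[327. 303.] 174 [ 0.3999 -0.0214  0.0857] [0.035 0.036] [ 31. 145. 111.]
[178. 320.] 188 [0.3607 0.3552 0.0857] [0.035 0.037] [  1. 152.  92.]
post
[369. 215.] 44 [ 0.6181 -0.1298  0.1247] [0.016 0.016] [ 90.   6. 121.]
scene
[391. 111.] 132 [0.3598 0.3529 0.085 ] [0.038 0.034] [  1. 223. 109.]
[402. 137.] 153 [0.4473 0.3068 0.0842] [0.036 0.036] [ 30.  23. 100.]
[359. 156.] 174 [0.4249 0.1844 0.0843] [0.038 0.039] [ 30.  23. 108.]
[324. 178.] 195 [0.4242 0.0747 0.0856] [0.037 0.04 ] [ 30.  22. 110.]
[285. 194.] 211 [ 0.3997 -0.0235  0.0853] [0.038 0.038] [ 31. 255. 119.]
[362. 250.] 732 [0.615  0.0182 0.0791] [0.15  0.219] [ 28.  96. 144.]
[243. 241.] 247 [ 0.4423 -0.1665  0.0854] [0.037 0.037] [ 28.  22. 114.]
[190. 270.] 282 [ 0.4297 -0.2893  0.0856] [0.04  0.038] [ 30.  22. 110.]
[309. 291.] 48 [ 0.6221 -0.1347  0.0887] [0.012 0.014] [26. 28. 55.]
post
[309. 281.] 92 [ 0.6192 -0.1332  0.1252] [0.017 0.018] [ 30.  24. 143.]
```

View pics/crop1.png

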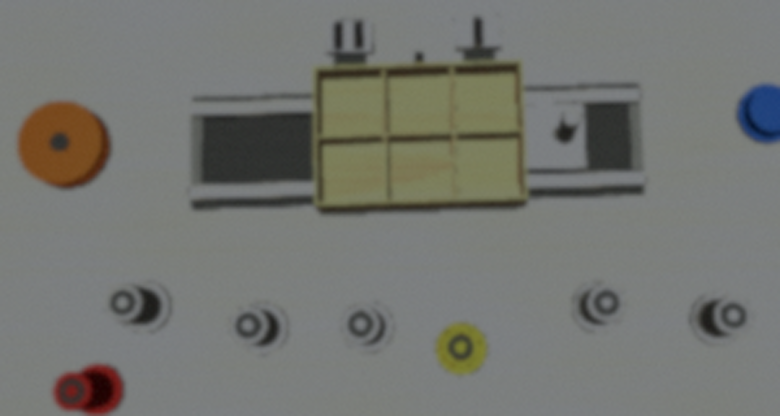

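The crop confirms five chrome rollers, with the yellow one at top-view pixel (327,303) and the red one at (178,320) left out. The pointer (crop x≈419) lies between the one-bar plate (478) and the two-bar plate (350).

Next come the rail direction and the carrier travel.

```bash
cat >> h.py <<'E'
def crate(c):
    """rail/crate rectangle from wall-top points: centre, yaw of long side off world y (deg), size"""
    P=cloud(c); hsv=cv2.cvtColor(c["color"],cv2.COLOR_BGR2HSV)
    m=(abs(P[...,2]-.0785)<.006)&(abs(P[...,0]-.62)<.12)&(abs(P[...,1])<.3)&(hsv[...,1]>40)
    m=cv2.morphologyEx(m.astype(np.uint8),cv2.MORPH_CLOSE,np.ones((3,3)))
    q=P[m>0]; q=q[abs(q[:,2]-.0785)<.006][:,:2].astype(np.float32)
    b=cv2.boxPoints(cv2.minAreaRect(q)); e=[b[1]-b[0],b[2]-b[1]]; e.sort(key=lambda v:-np.hypot(*v))
    L=e[0]*np.sign(e[0][1]); return b.mean(0),np.degrees(np.arctan2(-L[0],L[1])),[np.hypot(*v) for v in e]
def floor(c):
    P=cloud(c); m=(abs(P[...,2]-.038)<.004)&(abs(P[...,0]-.62)<.12)&(abs(P[...,1])<.3)
    return np.median(P[m][:,2]),m.sum()
E
python3 - <<'E'
from h import *
for n in("top","scene"):
    c=cam(n); print(n,*crate(c),floor(c))
    P=cloud(c)
    # station plates: white, z ~0.012 beyond the crate far side
    m=(abs(P[...,2]-.012)<.004)&(P[...,0]>.66)&(P[...,0]<.8)&(abs(P[...,1])<.2)
    k,l,st,ce=cv2.connectedComponentsWithStats(m.astype(np.uint8))
    for i in range(1,k):
        if st[i,4]>25: q=P[l==i]; print("plate",ce[i].round(),st[i,4],((q.max(0)+q.min(0))/2).round(4),np.ptp(q,axis=0).round(3))
    m=(abs(P[...,2]-.021)<.004)&(abs(P[...,0]-.62)<.1)&(abs(P[...,1])<.4)
    q=P[m][:,:2].astype(np.float32); r=cv2.minAreaRect(q); print("rail",r,m.sum())
c=cam("scene"); cv2.imwrite("pics/st.png",cv2.resize(c["color"][210:350,300:460],None,fx=4,fy=4,interpolation=cv2.INTER_CUBIC))
E
```

```text
top [0.6150598  0.01999347] 1.7547477 [np.float32(0.21366024), np.float32(0.14571024)] (np.float64(0.03800864153816974), np.int64(3145))
plate [283. 184.] 188 [0.7307 0.0989 0.0121] [0.046 0.049 0.008]
plate [333. 182.] 206 [ 0.7314 -0.0419  0.0119] [0.049 0.048 0.008]
rail ((0.6060807108879089, 0.008915156126022339), (0.12498732656240463, 0.7662878036499023), 1.3303316831588745) 1019
scene [0.61563265 0.0177544 ] 1.1761162 [np.float32(0.21677098), np.float32(0.14513665)] (np.float64(0.0381130037920655), np.int64(3741))
plate [428. 238.] 26 [0.6683 0.1836 0.0121] [0.008 0.033 0.008]
plate [424. 279.] 326 [0.7353 0.0959 0.012 ] [0.039 0.05  0.008]
plate [379. 320.] 403 [ 0.7377 -0.0438  0.012 ] [0.041 0.051 0.008]
plate [331. 320.] 94 [ 0.6752 -0.1198  0.0119] [0.009 0.072 0.008]
plate [307. 340.] 37 [ 0.6764 -0.1863  0.012 ] [0.008 0.026 0.008]
rail ((0.6248838305473328, 0.008618056774139404), (0.12476373463869095, 0.7736267447471619), 1.3054897785186768) 1391
```

View pics/st.png

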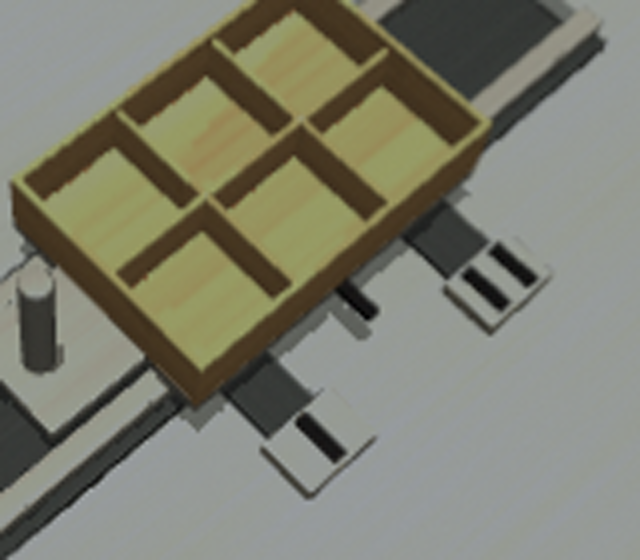

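Scene crop: the pointer tab at crop (358,298) lies between the plates, the one-bar plate is at (320,440) and the two-bar plate at (497,285). The rail is yawed about 1.3°. The carrier has to move -64 mm to load, then +140 mm. I'll go above the post now.

```bash
python3 -m crank '{"linear":[[0.02,0.016,0.002],[0.04,0.033,0],[0.04,0.033,0],[0.04,0.033,0],[0.04,0.033,0],[0.04,0.033,0],[0.04,0.033,0],[0.04,0.033,0],[0.04,0.033,0],[0.04,0.033,0],[0.04,0.033,0],[0.04,0.033,0],[0.022,0.021,0],[0,0,0],[0,0,0]],"roll":[0,-6.5,-6.5,0,0,0,0,0,0,0,0,0,0,0,0],"claw":[0.05,0.05,0.05,0.05,0.05,0.05,0.05,0.05,0.05,0.05,0.05,0.05,0.05,0.05,0.05]}' 40
```

```text
time: 2.22
tcp_pos: [0.6174, -0.1333, 0.1917]
tool_rot: [3.141, 0.036, -0.001]
ft_force: [0.6, -0.3, 0.1]
width: 0.0497
finger_force: 0.0
```

```bash
python3 -m crank '{"linear":[[0.001,0.002,-0.02],[0,0,-0.03],[0,0,-0.03],[0,0,-0.016],[0,0,0],[0,0,0],[0,0,0],[0,0,0],[0,0,0]],"roll":[0,0,0,0,0,0,0,0,0],"claw":[0.05,0.05,0.05,0.05,0.05,0.012,0.012,0.012,0.012]}' 40
```

```text
time: 3.35
tcp_pos: [0.6193, -0.1309, 0.0965]
tool_rot: [3.141, 0.036, 0.001]
ft_force: [0.1, 0.5, 1.5]
width: 0.0155
finger_force: 25.2
```

```bash
python3 -m crank '{"linear":[[0,0,0],[0,-0.005,0],[0,-0.008,0],[0,-0.01,0],[0.001,-0.01,0],[0,-0.01,0],[0,-0.008,0],[0,-0.006,0],[0.0005,-0.004,0],[0,-0.003,0],[0,-0.0004,0],[0,0,0],[0,0,0]],"roll":[0,0,0,0,0,0,0,0,0,0,0,0,0],"claw":[0.012,0.012,0.012,0.012,0.012,0.012,0.012,0.012,0.012,0.012,0.012,0.012,0.012]}' 40; python3 - <<'E'
from h import *
for n in("top","scene"):
    c=cam(n); print(n,*crate(c)); print(*tops(c,.112,.14,(.55,.7,-.3,.3),3))
E
```

```text
time: 4.97
tcp_pos: [0.6215, -0.194, 0.0975]
tool_rot: [-3.14, -0.037, -0.004]
ft_force: [0.1, 3.9, 6.9]
width: 0.0121
finger_force: 3.5
top [ 0.61613035 -0.03455041] 1.1779312 [np.float32(0.21291713), np.float32(0.14531107)]

scene [ 0.6167488  -0.03714931] 1.1970344 [np.float32(0.21622466), np.float32(0.14538302)]
(array([285., 302.]), np.int32(69), array([ 0.6265, -0.1961,  0.1312]), array([0.012, 0.041]), array([23., 37., 70.]))
```

```bash
python3 - <<'E'
from h import *
c=cam("scene"); cv2.imwrite("pics/a.png",cv2.resize(c["color"][200:360,200:400],None,fx=3.5,fy=3.5,interpolation=cv2.INTER_CUBIC))
E
```

```text
(no output)
```

View pics/a.png

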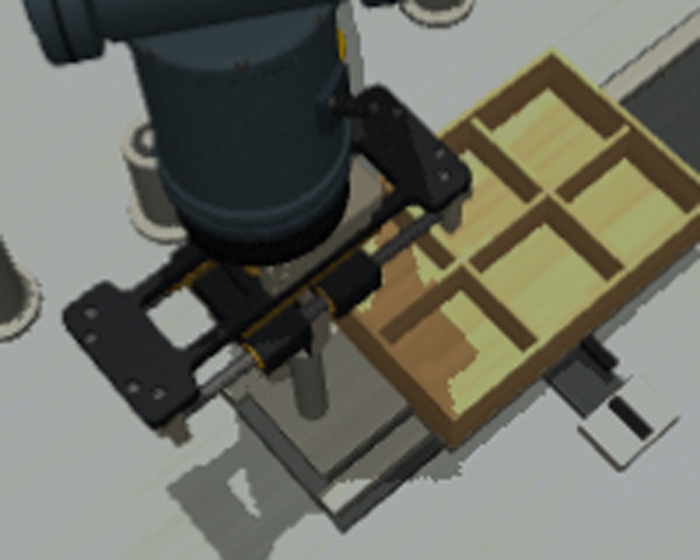

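The pointer is about 9 mm short of the one-bar plate (tab at crop (600,352), bar at (632,420)), so the post slipped in the pads. I'll open the fingers and look.

```bash
python3 -m crank '{"linear":[[0,0,0],[0,0,0],[0,0,0],[0,0,0]],"roll":[0,0,0,0],"claw":[0.06,0.06,0.06,0.06]}' 40; python3 - <<'E'
from h import *
c=cam("scene"); cv2.imwrite("pics/b.png",cv2.resize(c["color"][240:340,240:340],None,fx=6,fy=6,interpolation=cv2.INTER_CUBIC))
print(crate(c)); print(*tops(c,.112,.129,(.55,.7,-.3,.3),3))
P=cloud(c); m=(P[...,2]>.095)&(P[...,2]<.13)&(abs(P[...,0]-.62)<.06)&(abs(P[...,1]+.19)<.08)
k,l,st,ce=cv2.connectedComponentsWithStats(m.astype(np.uint8))
for i in range(1,k):
    q=P[l==i]; print(ce[i].round(),st[i,4],q.min(0).round(3),q.max(0).round(3))
E
```

```text
time: 5.62
tcp_pos: [0.6216, -0.1967, 0.0977]
tool_rot: [3.139, 0.036, 0.005]
ft_force: [0.2, -3.0, 4.7]
width: 0.0475
finger_force: 2.7
(array([ 0.61660576, -0.0216645 ], dtype=float32), np.float32(1.2149552), [np.float32(0.2164428), np.float32(0.14510472)])
(array([292., 296.]), np.int32(52), array([ 0.6221, -0.1745,  0.1237]), array([0.017, 0.013]), array([27., 26., 62.]))
[292. 298.] 85 [ 0.614 -0.181  0.096] [ 0.63  -0.167  0.13 ]
[272. 314.] 2 [ 0.631 -0.228  0.126] [ 0.631 -0.225  0.127]
```

View pics/b.png

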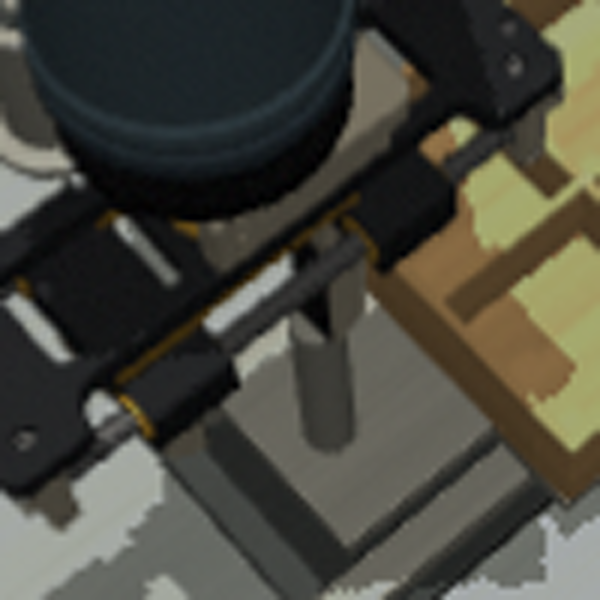

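Crop: the post (base at (325,440)) is under or against the +y finger at (340,290), and opening pushed the carrier back. I'll project the known points to see the geometry.

```bash
python3 - <<'E'
from h import *
c=cam("scene"); f=lambda P:((project(c,P)[0]-[240,240])*6).round()
print(ctrl.get_state()["tcp_pos"],ctrl.get_state()["width"])
for y in(-.172,-.164,-.156,-.22): print("tip",y,f([.622,y,.0977]),f([.622,y,.13]))
for z in(.034,.0977,.126):print("post",z,f([.6197,-.1717,z]))
P=cloud(c)
for v,u in((255,296),(265,291),(270,291),(285,296),(290,297),(300,294),(310,294)): print((u-240)*6,(v-240)*6,P[v,u].round(4))
print(crate(cam("top")))
E
```

```text
[ 0.62162796 -0.19669081  0.0976563 ] 0.05516457128644684
tip -0.172 [323. 357.] [318. 314.]
tip -0.164 [343. 342.] [338. 299.]
tip -0.156 [362. 327.] [358. 284.]
tip -0.22 [203. 448.] [193. 408.]
post 0.034 [329. 427.]
post 0.0977 [319. 351.]
post 0.126 [315. 314.]
336 90 [ 0.6573 -0.1813  0.329 ]
306 150 [ 0.6557 -0.1906  0.3078]
306 180 [ 0.6569 -0.1923  0.296 ]
336 270 [ 0.6522 -0.1833  0.2251]
342 300 [ 0.6314 -0.1688  0.1515]
324 360 [ 0.6267 -0.1747  0.1076]
324 420 [ 0.6247 -0.1764  0.0573]
(array([ 0.6154655 , -0.01082714], dtype=float32), np.float32(0.6919559), [np.float32(0.20206107), np.float32(0.1459699)])
```

```bash
python3 -m crank '{"linear":[[0,0.012,0],[0,0.012,0],[0,0,0],[0,0,0],[0,0,0],[0,0,0],[0,0,0],[0,0,0],[0,0,0],[0,0,0],[0,0,0],[0,0,0],[0,0,0]],"roll":[0,0,10,10,10,10,10,10,10,10,10,0,0],"claw":[0.07,0.07,0.07,0.07,0.07,0.07,0.07,0.07,0.07,0.07,0.07,0.07,0.07]}' 60; python3 - <<'E'
from h import *
for n in("top","scene"):
    c=cam(n); print(n,*crate(c)); print(*tops(c,.112,.129,(.55,.7,-.3,.3),3))
print(ctrl.get_state()["joints"])
cv2.imwrite("pics/c.png",cv2.resize(c["color"][210:340,230:360],None,fx=4.6,fy=4.6,interpolation=cv2.INTER_CUBIC))
E
```

```text
time: 7.4
tcp_pos: [0.6205, -0.1713, 0.096]
tool_rot: [2.2, 2.243, -0.0]
ft_force: [-0.4, -0.9, 0.1]
width: 0.0701
finger_force: 0.0
top [0.6151811 0.0131091] 1.4898757 [np.float32(0.213295), np.float32(0.1449603)]
(array([371., 215.]), np.int32(42), array([ 0.6176, -0.1362,  0.124 ]), array([0.017, 0.018]), array([30., 19., 91.]))
scene [0.6156807 0.0123982] 1.3033606 [np.float32(0.21683161), np.float32(0.14556561)]
(array([304., 279.]), np.int32(9), array([ 0.6125, -0.1365,  0.1259]), array([0.002, 0.009]), array([ 30.,  23., 108.]))
[-4.42366414e-01  4.94474529e-01  1.42104968e+00  1.86983265e-06
  1.22609391e+00 -4.63131647e-01]
```

View pics/c.png

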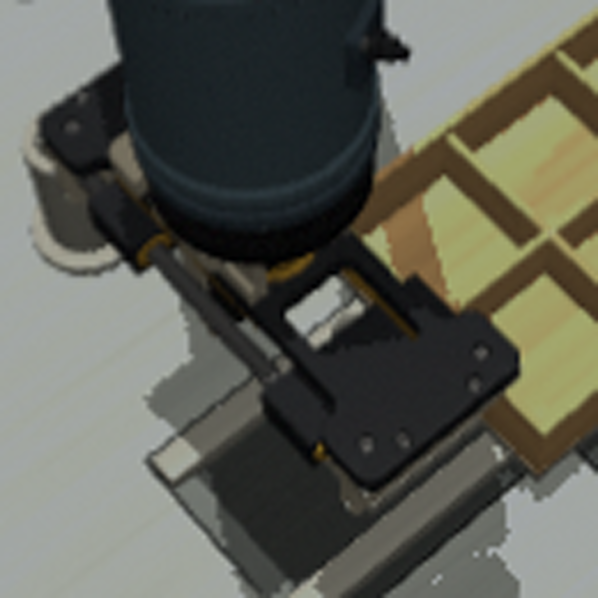

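The post is now about 35 mm to +y of the TCP, so it had slid out and been pushed back. The fingers now close along x. I'll slide over the post, pinch it at full force and check the width.

```bash
python3 -m crank '{"linear":[[-0.001,0.01,-0.002],[-0.001,0.015,0],[0,0.0095,0],[0,0,0],[0,0,0],[0,0,0],[0,0,0],[0,0,0],[0,0,0],[0,0,0],[0,0,0]],"roll":[0,0,0,0,0,0,0,0,0,0,0],"claw":[0.07,0.07,0.07,0.07,0,0,0,0,0,0,0]}' 60; python3 - <<'E'
from h import *
c=cam("scene");print(crate(c),ctrl.get_state()["width"])
cv2.imwrite("pics/d.png",cv2.resize(c["color"][220:320,250:350],None,fx=6,fy=6,interpolation=cv2.INTER_CUBIC))
E
```

```text
time: 8.88
tcp_pos: [0.6185, -0.1369, 0.0939]
tool_rot: [2.196, 2.247, -0.0]
ft_force: [-0.1, 0.2, 0.6]
width: 0.0151
finger_force: 60.0
(array([0.61581564, 0.01214958], dtype=float32), np.float32(1.0134399), [np.float32(0.21745807), np.float32(0.14547132)]) 0.01464828120683827
```

View pics/d.png

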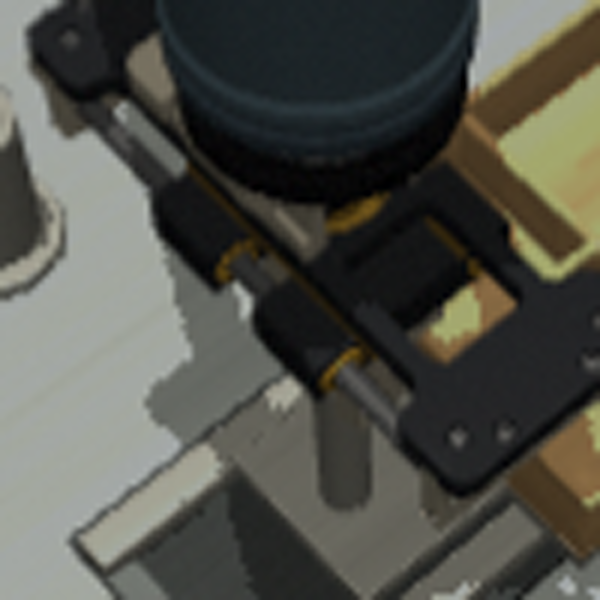

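```bash
python3 -m crank '{"linear":[[0,-0.006,0],[0,-0.01,0],[0,-0.01,0],[0.0005,-0.01,0],[0,-0.008,0],[0.0005,-0.006,0],[0,-0.005,0],[0,-0.004,0],[0,0,0],[0,0,0]],"roll":[0,0,0,0,0,0,0,0,0,0],"claw":[0,0,0,0,0,0,0,0,0,0]}' 60; python3 - <<'E'
from h import *
for n in("top","scene"):
    c=cam(n); print(n,*crate(c))
print(ctrl.get_state()["width"],ctrl.get_state()["ft_force"])
E
```

```text
time: 10.18
tcp_pos: [0.6198, -0.1955, 0.0939]
tool_rot: [-2.196, -2.247, -0.001]
ft_force: [5.5, 4.4, -1.7]
width: 0.0148
finger_force: 60.0
top [ 0.61649233 -0.0449519 ] 1.1146067 [np.float32(0.21424457), np.float32(0.14556456)]
scene [ 0.61676574 -0.0467229 ] 1.3652961 [np.float32(0.2158426), np.float32(0.1456902)]
0.015080456156099294 [ 4.03683425  3.34936397 -0.96510448]
```

```bash
python3 -m crank '{"linear":[[0,0,0],[0,0,0],[0,0,0.03],[0,0,0.04],[-0.02,-0.01,0.02],[-0.045,-0.02,0],[-0.045,-0.02,0],[-0.045,-0.02,0],[-0.036,-0.021,0],[0,0,0],[0,0,0]],"roll":[0,0,0,0,0,0,0,0,0,0,0],"claw":[0.05,0.05,0.075,0.075,0.075,0.075,0.075,0.075,0.075,0.075,0.075]}' 40; python3 - <<'E'
from h import *
for n in("top","scene"):
    c=cam(n); print(n,*crate(c))
    for r in tops(c,.08,.1,(.3,.55,-.4,.4),30): print(*r)
cv2.imwrite("pics/e.png",c["color"])
E
```

```text
time: 11.65
tcp_pos: [0.4286, -0.2871, 0.1842]
tool_rot: [2.197, 2.245, -0.0]
ft_force: [0.5, -0.2, 0.8]
width: 0.0751
finger_force: 0.0
top [ 0.61630917 -0.04467432] 1.5090411 [np.float32(0.21388665), np.float32(0.14508058)]
[197. 286.] 173 [0.4458 0.3099 0.0858] [0.036 0.038] [ 75.   6. 113.]
[383. 286.] 167 [ 0.4416 -0.1641  0.0856] [0.036 0.036] [ 90.   8. 100.]
[428. 288.] 52 [ 0.433  -0.2794  0.0853] [0.025 0.022] [30. 19. 76.]
[288. 294.] 172 [0.4234 0.0776 0.0855] [0.036 0.036] [ 90.   8. 117.]
[245. 295.] 175 [0.4218 0.1868 0.0858] [0.036 0.036] [ 90.   7. 115.]
[327. 303.] 174 [ 0.3998 -0.0214  0.0857] [0.035 0.036] [ 31. 142. 122.]
[178. 320.] 178 [0.3607 0.3555 0.0855] [0.035 0.038] [  1. 149. 104.]
scene [ 0.6170038  -0.04683008] 1.1788436 [np.float32(0.2164955), np.float32(0.14545098)]
[391. 110.] 117 [0.3616 0.3528 0.0852] [0.036 0.033] [  1. 201. 129.]
[402. 137.] 133 [0.4473 0.3068 0.0847] [0.036 0.037] [ 30.  23. 124.]
[359. 155.] 160 [0.425  0.1837 0.0844] [0.037 0.037] [ 30.  23. 118.]
[325. 177.] 181 [0.4239 0.0746 0.0856] [0.037 0.039] [ 30.  21. 128.]
[285. 193.] 191 [ 0.3999 -0.0231  0.0855] [0.038 0.037] [ 31. 255. 138.]
[243. 240.] 229 [ 0.4422 -0.1666  0.0858] [0.038 0.037] [ 30.  22. 106.]
[190. 269.] 263 [ 0.4287 -0.2893  0.0855] [0.037 0.039] [30. 23. 83.]
```

View pics/e.png

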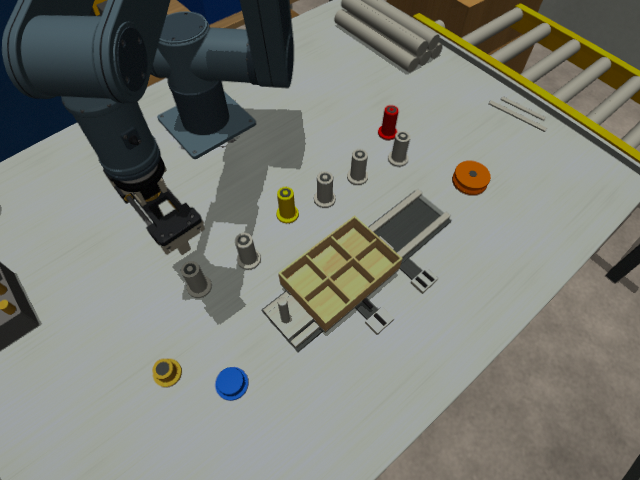

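The carrier stays at y ≈ -0.0457 after release, as calculated. Its tab at (366,304) meets the one-bar plate at (378,320), so it is seated. Next, the first roller.

```bash
python3 -m crank '{"linear":[[0,-0.001,-0.04],[0,0,-0.05],[0,0,-0.03],[0,0,-0.016],[0,0,0],[0,0,0],[0,0,0],[0,0,0],[0,0,0],[0,0,0.03],[0,0,0.04],[0,0,0.04],[0,0,0.02],[0,0,0]],"roll":[0,0,0,0,0,0,0,0,0,0,0,0,0,0],"claw":[0.075,0.075,0.075,0.075,0.02,0.02,0.02,0.02,0.02,0.02,0.02,0.02,0.02,0.02]}' 40; python3 - <<'E'
from h import *
c=cam("scene");cv2.imwrite("pics/f.png",cv2.resize(c["color"][160:320,120:280],None,fx=3.7,fy=3.7))
print(crate(c))
P=cloud(c);hsv=cv2.cvtColor(c["color"],cv2.COLOR_BGR2HSV)
E
```

```text
time: 13.5
tcp_pos: [0.4291, -0.2885, 0.1793]
tool_rot: [2.194, 2.244, -0.0]
ft_force: [-0.3, 0.2, -2.7]
width: 0.0367
finger_force: 40.0
(array([ 0.6167273 , -0.04679161], dtype=float32), np.float32(1.3293327), [np.float32(0.21648066), np.float32(0.14564739)])
```

View pics/f.png

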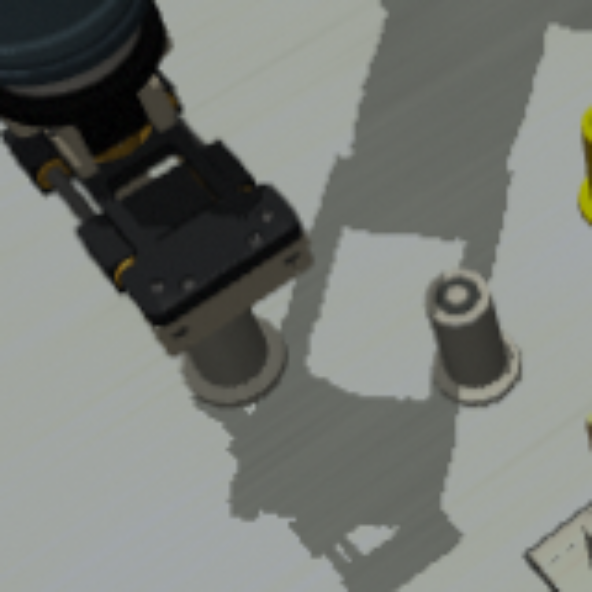

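The roller is held upright between the fingers at crop (237,345). Carrying it to far cell 3.

```bash
python3 -m crank '{"linear":[[0.02,0.0155,0],[0.035,0.027,0],[0.045,0.035,0],[0.045,0.035,0],[0.045,0.035,0],[0.024,0.018,0],[0.01,0.008,0],[0,0,0],[0,0,0]],"roll":[0,0,0,0,0,0,0,0,0],"claw":[0.02,0.02,0.02,0.02,0.02,0.02,0.02,0.02,0.02]}'; cat >> h.py <<'E'
def flange(c,zlo=.05,zhi=.2):
    s=ctrl.get_state();t=s["tcp_pos"];P=cloud(c)
    m=(np.hypot(P[...,0]-t[0],P[...,1]-t[1])<.05)&(P[...,2]>t[2]-.06)&(P[...,2]<t[2]-.012)
    q=P[m]; print("tcp",t.round(4),s["width"].round(4),"held pts",m.sum(),q.min(0).round(4),q.max(0).round(4)) if len(q) else print("none")
E
python3 - <<'E'
from h import *
for n in("top","scene"):
    c=cam(n); flange(c); print(crate(c))
E
```

```text
time: 14.68
tcp_pos: [0.6513, -0.1154, 0.1775]
tool_rot: [-2.196, -2.245, 0.002]
ft_force: [-0.3, -0.7, -1.5]
width: 0.0368
finger_force: 40.0Traceback (most recent call last):
  File "<stdin>", line 3, in <module>
  File "h.py", line 52, in flange
    q=P[m]; print("tcp",t.round(4),s["width"].round(4),"held pts",m.sum(),q.min(0).round(4),q.max(0).round(4)) if len(q) else print("none")
                                   ^^^^^^^^^^^^^^^^
AttributeError: 'float' object has no attribute 'round'
```

```bash
sed -i 's/s\["width"\].round(4)/round(s["width"],4)/' h.py; python3 - <<'E'
from h import *
for n in("top","scene"):
    c=cam(n); flange(c); print(crate(c))
E
```

```text
tcp [ 0.6516 -0.1155  0.1781] 0.0367 held pts 26 [ 0.6313 -0.1366  0.1317] [ 0.6419 -0.0892  0.1566]
(array([ 0.61682546, -0.04426745], dtype=float32), np.float32(1.3387239), [np.float32(0.21255907), np.float32(0.14514165)])
tcp [ 0.6518 -0.1155  0.1783] 0.0366 held pts 374 [ 0.6247 -0.1433  0.1299] [ 0.6783 -0.0916  0.1662]
(array([ 0.6169903 , -0.04647285], dtype=float32), np.float32(1.3711154), [np.float32(0.21646611), np.float32(0.14581338)])
```

```bash
python3 -m crank '{"linear":[[0.0013,0.0005,-0.02],[0,0,-0.03],[0,0,-0.025],[0,0,-0.01],[0,0,-0.005],[0,0,-0.001],[0,0,0]],"roll":[0,0,0,0,0,0,0],"claw":[0.02,0.02,0.02,0.02,0.02,0.02,0.02]}'; python3 - <<'E'
from h import *
c=cam("scene"); flange(c); print(crate(c))
E
```

```text
time: 15.7
tcp_pos: [0.6544, -0.1141, 0.088]
tool_rot: [2.195, 2.246, 0.001]
ft_force: [-0.5, -0.1, -1.6]
width: 0.037
finger_force: 40.0
tcp [ 0.6544 -0.114   0.0879] 0.0366 held pts 818 [ 0.6152 -0.1634  0.0281] [ 0.6922 -0.085   0.0759]
(array([ 0.6169203 , -0.04674065], dtype=float32), np.float32(1.3089254), [np.float32(0.21634828), np.float32(0.14501922)])
```

```bash
python3 -m crank '{"linear":[[0,0,-0.0025],[0,0,0],[0,0,0],[0,0,0],[0,0,0],[0,0,0.02],[0,0,0.04],[0,0,0.038],[-0.022,-0.006,0],[-0.05,-0.012,0],[-0.055,-0.013,0],[-0.055,-0.013,0],[-0.03,-0.0075,0],[0,0,0],[0,0,0]],"roll":[0,0,0,0,0,0,0,0,0,0,0,0,0,0,0],"claw":[0.02,0.05,0.05,0.05,0.05,0.05,0.05,0.06,0.075,0.075,0.075,0.075,0.075,0.075,0.075]}'; python3 - <<'E'
from h import *
for n in("top","scene"):
    c=cam(n); print(n,crate(c))
    for r in tops(c,.08,.1,(.3,.5,-.4,.4),30)+tops(c,.112,.14,(.5,.75,-.3,.15),8): print(*r)
E
```

```text
time: 17.62
tcp_pos: [0.4428, -0.1655, 0.1828]
tool_rot: [2.195, 2.245, 0.001]
ft_force: [-0.1, 0.7, -0.1]
width: 0.0746
finger_force: 0.0
top (array([ 0.6163868 , -0.04441693], dtype=float32), np.float32(1.3231863), [np.float32(0.21332002), np.float32(0.14485323)])
[197. 286.] 174 [0.4458 0.3105 0.0856] [0.036 0.037] [ 75.   6. 108.]
[379. 287.] 46 [ 0.4403 -0.1526  0.0853] [0.033 0.013] [41. 16. 67.]
[288. 294.] 170 [0.4233 0.0776 0.0856] [0.035 0.036] [ 90.   7. 112.]
[245. 295.] 176 [0.4219 0.1874 0.0855] [0.036 0.037] [ 90.   7. 110.]
[327. 303.] 174 [ 0.3998 -0.0214  0.0857] [0.035 0.036] [ 30. 147. 106.]
[178. 320.] 178 [0.3607 0.3553 0.0856] [0.035 0.037] [  1. 149. 100.]
[362. 202.] 176 [ 0.653  -0.1128  0.1231] [0.038 0.036] [ 80.   7. 105.]
[395. 214.] 48 [ 0.6193 -0.1941  0.1259] [0.016 0.017] [ 75.   6. 127.]
scene (array([ 0.6164623 , -0.04705253], dtype=float32), np.float32(1.3722401), [np.float32(0.21564162), np.float32(0.14660653)])
[391. 110.] 118 [0.3618 0.3538 0.0853] [0.036 0.035] [  1. 206. 121.]
[402. 137.] 138 [0.4476 0.3068 0.0845] [0.036 0.036] [ 30.  23. 114.]
[359. 155.] 162 [0.424  0.1829 0.0845] [0.037 0.037] [ 29.  23. 111.]
[325. 178.] 180 [0.4234 0.075  0.0856] [0.037 0.039] [ 30.  22. 122.]
[285. 193.] 195 [ 0.3999 -0.0226  0.0854] [0.039 0.038] [ 31. 255. 113.]
[243. 240.] 227 [ 0.4418 -0.1662  0.0857] [0.039 0.037] [30. 24. 79.]
[328. 289.] 326 [ 0.6543 -0.1158  0.1234] [0.037 0.037] [ 35.  22. 114.]
[282. 302.] 92 [ 0.6208 -0.1975  0.1256] [0.018 0.018] [ 30.  23. 147.]
```

Roller 1 stands in cell 3 with its top at 0.123, the expected height. Second roller, to cell 4.

```bash
python3 -m crank '{"linear":[[-0.0005,0,-0.04],[0,0,-0.05],[0,0,-0.03],[0,0,-0.015],[0,0,0],[0,0,0],[0,0,0],[0,0,0],[0,0,0.03],[0,0,0.055],[0,0,0.05],[0.02,0.0115,0],[0.045,0.026,0],[0.05,0.029,0],[0.05,0.029,0],[0.03,0.0173,0],[0.0143,0.008,0],[0,0,0],[0,0,0],[0,0,0]],"roll":[0,0,0,0,0,0,0,0,0,0,0,0,0,0,0,0,0,0,0,0],"claw":[0.075,0.075,0.075,0.075,0.02,0.02,0.02,0.02,0.02,0.02,0.02,0.02,0.02,0.02,0.02,0.02,0.02,0.02,0.02,0.02]}' 40; python3 - <<'E'
from h import *
c=cam("scene"); flange(c); print(crate(c))
E
```

```text
time: 20.23
tcp_pos: [0.6498, -0.0452, 0.1827]
tool_rot: [-2.197, -2.246, 0.0]
ft_force: [0.4, -0.6, -2.2]
width: 0.0363
finger_force: 40.0
tcp [ 0.65   -0.0452  0.1828] 0.0363 held pts 388 [ 0.625  -0.0732  0.1336] [ 0.6783 -0.0204  0.1705]
(array([ 0.616775  , -0.04694843], dtype=float32), np.float32(1.2030994), [np.float32(0.21563444), np.float32(0.14651835)])
```

```bash
python3 -m crank '{"linear":[[0.0015,0.0003,-0.025],[0,0,-0.035],[0,0,-0.025],[0,0,-0.009],[0,0,-0.003],[0,0,0],[0,0,0],[0,0,0],[0,0,0],[0,0,0],[0,0,0.02],[0,0,0.04],[-0.008,0.004,0.037],[-0.05,0.027,0],[-0.055,0.029,0],[-0.055,0.029,0],[-0.045,0.024,0],[-0.0155,0.0085,0],[0,0,0],[0,0,0]],"roll":[0,0,0,0,0,0,0,0,0,0,0,0,0,0,0,0,0,0,0,0],"claw":[0.02,0.02,0.02,0.02,0.02,0.02,0.05,0.05,0.05,0.05,0.05,0.05,0.06,0.075,0.075,0.075,0.075,0.075,0.075,0.075]}' 40; python3 - <<'E'
from h import *
for n in("top","scene"):
    c=cam(n); print(n,crate(c))
    for r in tops(c,.08,.1,(.4,.5,-.4,.4),30)+tops(c,.112,.14,(.5,.75,-.3,.15),8): print(*r)
E
```

```text
time: 22.78
tcp_pos: [0.4253, 0.0766, 0.1827]
tool_rot: [2.195, 2.245, 0.001]
ft_force: [-0.4, -0.2, -0.9]
width: 0.0752
finger_force: 0.0
top (array([ 0.6164382 , -0.04479041], dtype=float32), np.float32(1.142378), [np.float32(0.21378453), np.float32(0.14571571)])
[197. 286.] 174 [0.4456 0.3107 0.0857] [0.036 0.037] [ 75.   6. 104.]
[327. 300.] 72 [ 0.4098 -0.0214  0.0861] [0.015 0.035] [ 30. 143. 113.]
[362. 202.] 178 [ 0.6527 -0.1127  0.1239] [0.037 0.036] [ 90.   7. 102.]
[335. 203.] 176 [ 0.6507 -0.0429  0.1232] [0.038 0.033] [ 90.   7. 100.]
[394. 214.] 47 [ 0.6192 -0.1946  0.1262] [0.017 0.017] [ 80.   6. 126.]
scene (array([ 0.6165901 , -0.04652686], dtype=float32), np.float32(1.4019908), [np.float32(0.21708377), np.float32(0.14625588)])
[402. 137.] 136 [0.4474 0.3073 0.0849] [0.036 0.036] [ 30.  22. 113.]
[359. 155.] 164 [0.4244 0.1836 0.0844] [0.036 0.039] [ 30.  23. 110.]
[325. 177.] 180 [0.4238 0.0748 0.0859] [0.038 0.039] [30. 23. 77.]
[287. 195.] 103 [ 0.4099 -0.024   0.0856] [0.019 0.036] [ 31. 255. 122.]
[354. 267.] 307 [ 0.6525 -0.0459  0.1237] [0.038 0.037] [ 30.  23. 113.]
[328. 289.] 323 [ 0.6547 -0.1156  0.1235] [0.037 0.037] [ 35.  22. 113.]
[282. 302.] 95 [ 0.6209 -0.1978  0.1252] [0.018 0.017] [ 30.  23. 145.]
```

Roller 2 is seated in cell 4. Third roller, to cell 5.

```bash
python3 -m crank '{"linear":[[-0.001,-0.0005,-0.04],[0,0,-0.05],[0,0,-0.03],[0,0,-0.015],[0,0,0],[0,0,0],[0,0,0],[0,0,0],[0,0,0.03],[0,0,0.055],[0,0,0.05],[0.022,-0.005,0],[0.05,-0.0115,0],[0.055,-0.0125,0],[0.055,-0.0125,0],[0.03,-0.007,0],[0.0145,-0.003,0],[0,0,0],[0,0,0],[0,0,0]],"roll":[0,0,0,0,0,0,0,0,0,0,0,0,0,0,0,0,0,0,0,0],"claw":[0.075,0.075,0.075,0.075,0.02,0.02,0.02,0.02,0.02,0.02,0.02,0.02,0.02,0.02,0.02,0.02,0.02,0.02,0.02,0.02]}' 40; python3 - <<'E'
from h import *
c=cam("scene"); flange(c); print(crate(c))
E
```

```text
time: 25.38
tcp_pos: [0.6483, 0.0256, 0.1828]
tool_rot: [-2.195, -2.247, 0.0]
ft_force: [0.1, 0.7, -2.4]
width: 0.0367
finger_force: 40.0
tcp [0.6484 0.0256 0.1829] 0.0366 held pts 385 [ 0.6238 -0.0039  0.1319] [0.6768 0.0492 0.1708]
(array([ 0.61670125, -0.04665511], dtype=float32), np.float32(1.2941523), [np.float32(0.21665348), np.float32(0.14596097)])
```

```bash
python3 -m crank '{"linear":[[0.001,-0.0003,-0.025],[0,0,-0.035],[0,0,-0.025],[0,0,-0.009],[0,0,-0.003],[0,0,0],[0,0,0],[0,0,0],[0,0,0],[0,0,0],[0,0,0.02],[0,0,0.04],[-0.008,0.006,0.037],[-0.045,0.032,0],[-0.05,0.035,0],[-0.05,0.035,0],[-0.045,0.032,0],[-0.028,0.02,0],[0,0,0],[0,0,0]],"roll":[0,0,0,0,0,0,0,0,0,0,0,0,0,0,0,0,0,0,0,0],"claw":[0.02,0.02,0.02,0.02,0.02,0.02,0.05,0.05,0.05,0.05,0.05,0.05,0.06,0.075,0.075,0.075,0.075,0.075,0.075,0.075]}' 40; python3 - <<'E'
from h import *
for n in("top","scene"):
    c=cam(n); print(n,crate(c))
    for r in tops(c,.08,.1,(.4,.5,-.4,.4),30)+tops(c,.112,.14,(.5,.75,-.3,.15),8): print(*r)
E
```

```text
time: 27.92
tcp_pos: [0.425, 0.1847, 0.1827]
tool_rot: [2.195, 2.246, 0.001]
ft_force: [0.6, -0.3, -1.0]
width: 0.0753
finger_force: 0.0
top (array([ 0.6170004, -0.0443406], dtype=float32), np.float32(1.3607025), [np.float32(0.21359925), np.float32(0.14605755)])
[246. 295.] 151 [0.4219 0.1835 0.0857] [0.036 0.029] [35. 18. 68.]
[327. 300.] 78 [ 0.4098 -0.0214  0.086 ] [0.015 0.036] [ 30. 143. 116.]
[362. 202.] 178 [ 0.6527 -0.1127  0.1239] [0.036 0.036] [ 90.   7. 106.]
[308. 204.] 172 [0.6489 0.0258 0.1235] [0.037 0.033] [ 90.   7. 104.]
[335. 203.] 173 [ 0.6505 -0.0429  0.1236] [0.037 0.033] [ 90.   7. 102.]
[394. 214.] 48 [ 0.6197 -0.1941  0.1257] [0.017 0.018] [ 78.   6. 130.]
scene (array([ 0.61721444, -0.04657692], dtype=float32), np.float32(1.2394321), [np.float32(0.2164512), np.float32(0.14484337)])
[402. 137.] 139 [0.4477 0.3066 0.0848] [0.035 0.037] [ 30.  23. 109.]
[359. 155.] 160 [0.4246 0.1832 0.0845] [0.038 0.038] [30. 24. 70.]
[287. 195.] 111 [ 0.4098 -0.0234  0.0853] [0.019 0.035] [ 31. 255. 123.]
[379. 247.] 289 [0.6501 0.0229 0.1232] [0.037 0.038] [ 30.  23. 103.]
[354. 267.] 306 [ 0.6517 -0.0462  0.1234] [0.038 0.038] [ 30.  23. 112.]
[328. 289.] 327 [ 0.6546 -0.1158  0.1235] [0.037 0.037] [ 35.  22. 113.]
[282. 302.] 94 [ 0.6209 -0.1973  0.1255] [0.016 0.017] [ 30.  24. 143.]
```

```bash
python3 -m crank '{"linear":[[-0.0015,0.0005,-0.04],[0,0,-0.05],[0,0,-0.03],[0,0,-0.015],[0,0,0],[0,0,0],[0,0,0],[0,0,0],[0,0,0.03],[0,0,0.055],[0,0,0.05],[0.015,-0.0155,0],[0.032,-0.033,0],[0.037,-0.038,0],[0.037,-0.038,0],[0.025,-0.0255,0],[0.0115,-0.0118,0],[0,0,0],[0,0,0],[0,0,0]],"roll":[0,0,0,0,0,0,0,0,0,0,0,0,0,0,0,0,0,0,0,0],"claw":[0.075,0.075,0.075,0.075,0.02,0.02,0.02,0.02,0.02,0.02,0.02,0.02,0.02,0.02,0.02,0.02,0.02,0.02,0.02,0.02]}' 40; python3 - <<'E'
from h import *
c=cam("scene"); flange(c); print(crate(c))
E
```

```text
time: 30.52
tcp_pos: [0.5793, 0.0249, 0.1827]
tool_rot: [-2.194, -2.248, -0.0]
ft_force: [0.2, 0.5, -2.9]
width: 0.0362
finger_force: 40.0
tcp [0.5794 0.0248 0.1828] 0.0366 held pts 363 [ 0.5541 -0.0025  0.1325] [0.6076 0.0489 0.1708]
(array([ 0.6169867 , -0.04648352], dtype=float32), np.float32(1.153679), [np.float32(0.21636805), np.float32(0.14590265)])
```

```bash
python3 -m crank '{"linear":[[0.0002,-0.0012,-0.025],[0,0,-0.035],[0,0,-0.025],[0,0,-0.009],[0,0,-0.003],[0,0,0],[0,0,0],[0,0,0],[0,0,0],[0,0,0.02],[0,0,0.04],[-0.006,0.013,0.037],[-0.02,0.043,0],[-0.024,0.052,0],[-0.024,0.052,0],[-0.024,0.052,0],[-0.024,0.052,0],[-0.0105,0.021,0],[0,0,0],[0,0,0]],"roll":[0,0,0,0,0,0,0,0,0,0,0,0,0,0,0,0,0,0,0,0],"claw":[0.02,0.02,0.02,0.02,0.02,0.05,0.05,0.05,0.05,0.05,0.05,0.06,0.075,0.075,0.075,0.075,0.075,0.075,0.075,0.075]}' 40; python3 - <<'E'
from h import *
for n in("top","scene"):
    c=cam(n); print(n,crate(c))
    for r in tops(c,.08,.1,(.4,.5,-.4,.4),30)+tops(c,.112,.14,(.5,.75,-.3,.15),8): print(*r)
E
```

```text
time: 33.08
tcp_pos: [0.4481, 0.3069, 0.1823]
tool_rot: [2.196, 2.246, -0.001]
ft_force: [0.4, 0.7, 0.3]
width: 0.0749
finger_force: 0.0
top (array([ 0.61686605, -0.04439505], dtype=float32), np.float32(1.2253342), [np.float32(0.213584), np.float32(0.14558461)])
[197. 286.] 170 [0.4458 0.31   0.0855] [0.036 0.038] [30. 19. 72.]
[327. 300.] 78 [ 0.4097 -0.0214  0.0856] [0.015 0.035] [ 30. 144. 116.]
[362. 202.] 180 [ 0.6524 -0.1128  0.1237] [0.037 0.036] [ 90.   7. 106.]
[308. 204.] 174 [0.649  0.0258 0.1239] [0.038 0.033] [ 90.   7. 103.]
[335. 203.] 177 [ 0.6505 -0.0429  0.1236] [0.037 0.033] [ 90.   7. 103.]
[394. 214.] 48 [ 0.6195 -0.194   0.1246] [0.018 0.017] [ 75.   6. 130.]
[308. 231.] 180 [0.5787 0.0246 0.1235] [0.036 0.035] [ 90.   7. 106.]
scene (array([ 0.61709315, -0.04689623], dtype=float32), np.float32(1.4239521), [np.float32(0.21582316), np.float32(0.1456974)])
[402. 137.] 138 [0.448  0.3063 0.0847] [0.036 0.036] [30. 23. 72.]
[287. 195.] 108 [ 0.4102 -0.0231  0.0853] [0.02  0.036] [ 31. 255. 118.]
[355. 224.] 267 [0.5798 0.0226 0.1234] [0.038 0.037] [ 30.  23. 104.]
[379. 247.] 284 [0.6505 0.0232 0.1234] [0.037 0.038] [ 30.  23. 102.]
[354. 267.] 306 [ 0.6525 -0.0454  0.1236] [0.037 0.038] [ 30.  23. 110.]
[328. 289.] 325 [ 0.6547 -0.1153  0.1236] [0.037 0.037] [ 35.  22. 111.]
[282. 302.] 92 [ 0.6206 -0.1972  0.1254] [0.018 0.017] [ 30.  23. 142.]
```

Four rollers are placed. Last one, to cell 1.

```bash
python3 -m crank '{"linear":[[-0.001,0.001,-0.04],[0,0,-0.05],[0,0,-0.03],[0,0,-0.015],[0,0,0],[0,0,0],[0,0,0],[0,0,0],[0,0,0.035],[0,0,0.055],[0.0075,-0.02,0.045],[0.017,-0.045,0],[0.0207,-0.055,0],[0.0207,-0.055,0],[0.0207,-0.055,0],[0.0207,-0.055,0],[0.015,-0.04,0],[0.0075,-0.02,0],[0.0037,-0.0095,0],[0,0,0]],"roll":[0,0,0,0,0,0,0,0,0,0,0,0,0,0,0,0,0,0,0,0],"claw":[0.075,0.075,0.075,0.075,0.02,0.02,0.02,0.02,0.02,0.02,0.02,0.02,0.02,0.02,0.02,0.02,0.02,0.02,0.02,0.02]}' 40; python3 - <<'E'
from h import *
for n in("top","scene"):
    c=cam(n); flange(c); print(crate(c))
E
```

```text
time: 35.67
tcp_pos: [0.58, -0.0453, 0.1822]
tool_rot: [-2.195, -2.246, -0.0]
ft_force: [-0.2, 0.7, -3.7]
width: 0.0363
finger_force: 40.0
tcp [ 0.5799 -0.0447  0.1823] 0.0363 held pts 19 [ 0.555  -0.0554  0.1321] [ 0.5586 -0.0306  0.1448]
(array([ 0.5983949 , -0.04456513], dtype=float32), np.float32(1.7563999), [np.float32(0.21371602), np.float32(0.10978099)])
tcp [ 0.5798 -0.0444  0.1824] 0.0366 held pts 375 [ 0.5571 -0.0705  0.1236] [0.608  0.0052 0.1702]
(array([ 0.61676204, -0.04673057], dtype=float32), np.float32(1.2126362), [np.float32(0.21611874), np.float32(0.14605765)])
```

```bash
python3 -m crank '{"linear":[[0.001,-0.002,-0.025],[0,0,-0.035],[0,0,-0.025],[0,0,-0.009],[0,0,-0.0025],[0,0,0],[0,0,0],[0,0,0],[0,0,0],[0,0,0.02],[0,0,0.04],[0,0,0.037],[0.01,-0.038,0],[0.013,-0.05,0],[0.012,-0.045,0],[0.0045,-0.0165,0],[0,0,0],[0,0,0]],"roll":[0,0,0,0,0,0,0,0,0,0,0,0,0,0,0,0,0,0],"claw":[0.02,0.02,0.02,0.02,0.02,0.05,0.05,0.05,0.05,0.05,0.05,0.06,0.06,0.06,0.06,0.06,0.06,0.06]}' 40; python3 - <<'E'
from h import *
for n in("top","scene"):
    c=cam(n); print(n,crate(c))
    for r in tops(c,.08,.1,(.4,.5,-.4,.4),30)+tops(c,.112,.14,(.5,.75,-.3,.15),8): print(*r)
cv2.imwrite("pics/g.png",c["color"])
E
```

```text
time: 38.02
tcp_pos: [0.6205, -0.196, 0.1829]
tool_rot: [-2.194, -2.247, -0.001]
ft_force: [0.7, -0.2, 0.1]
width: 0.0601
finger_force: 0.0
top (array([ 0.61652005, -0.04452708], dtype=float32), np.float32(1.6249411), [np.float32(0.21449184), np.float32(0.14510542)])
[360. 201.] 130 [ 0.6528 -0.1103  0.1238] [0.036 0.031] [ 75.   7. 100.]
[308. 204.] 173 [0.6487 0.0248 0.1235] [0.038 0.035] [ 83.   7. 112.]
[335. 203.] 173 [ 0.6505 -0.0429  0.1238] [0.036 0.033] [ 90.   7. 110.]
[335. 231.] 179 [ 0.5807 -0.0434  0.1236] [0.038 0.035] [ 90.   8. 117.]
[308. 231.] 181 [0.5786 0.0245 0.1237] [0.037 0.036] [ 90.   7. 116.]
scene (array([ 0.61707497, -0.04647169], dtype=float32), np.float32(1.3343608), [np.float32(0.21602854), np.float32(0.14542517)])
[355. 225.] 268 [0.5795 0.0225 0.1231] [0.039 0.038] [ 30.  23. 114.]
[330. 243.] 282 [ 0.5808 -0.0459  0.1233] [0.038 0.038] [ 30.  23. 117.]
[379. 247.] 289 [0.6504 0.0225 0.1234] [0.037 0.038] [ 30.  23. 113.]
[354. 267.] 303 [ 0.6524 -0.0456  0.1234] [0.037 0.038] [ 30.  23. 123.]
[328. 290.] 282 [ 0.6581 -0.1156  0.1237] [0.03  0.037] [30. 23. 92.]
[282. 302.] 95 [ 0.6208 -0.1976  0.1255] [0.018 0.017] [26. 26. 97.]
```

View pics/g.png

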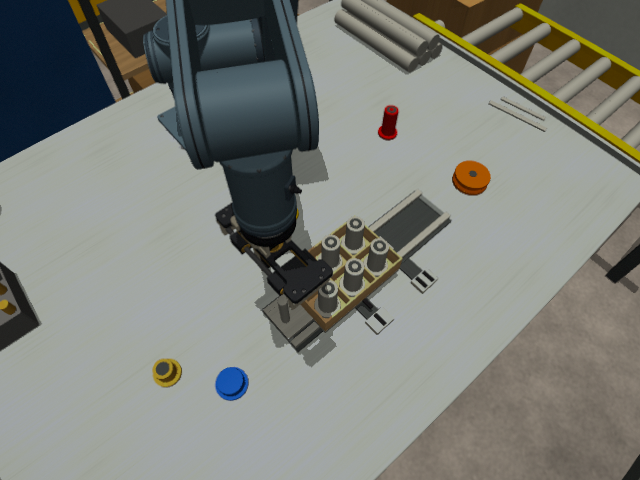

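All five rollers stand upright in the crate, at (328,290), (354,267), (379,247), (330,243) and (355,225). No chrome roller is left on the cart top. Pinching the post.

```bash
python3 -m crank '{"linear":[[0,0,-0.03],[0,0,-0.035],[0,0,-0.024],[0,0,0],[0,0,0],[0,0,0],[0,0,0],[0,0,0],[0,0,0]],"roll":[0,0,0,0,0,0,0,0,0],"claw":[0.06,0.06,0.06,0.06,0,0,0,0,0]}' 60 && python3 -m crank '{"linear":[[0,0.003,0],[0,0.006,0],[0,0.008,0],[-0.001,0.01,0],[0,0.01,0],[0,0.012,0],[-0.001,0.012,0],[0,0.012,0],[0,0.012,0],[-0.001,0.012,0],[0,0.01,0],[0,0.009,0],[0,0.008,0],[0,0.006,0],[0,0.005,0],[0,0.003,0],[0,0.002,0],[0,0,0],[0,0,0]],"roll":[0,0,0,0,0,0,0,0,0,0,0,0,0,0,0,0,0,0,0],"claw":[0,0,0,0,0,0,0,0,0,0,0,0,0,0,0,0,0,0,0]}' 60; python3 - <<'E'
from h import *
for n in("top","scene"):
    c=cam(n); print(n,crate(c))
    for r in tops(c,.112,.14,(.5,.75,-.3,.25),8): print(*r)
E
```

```text
time: 39.25
tcp_pos: [0.6198, -0.1976, 0.0941]
tool_rot: [-2.195, -2.246, 0.002]
ft_force: [-3.0, -0.1, 2.8]
width: 0.0155
finger_force: 60.1
time: 41.62
tcp_pos: [0.6167, -0.0571, 0.0941]
tool_rot: [-2.195, -2.246, 0.002]
ft_force: [-6.9, -2.1, 7.7]
width: 0.0144
finger_force: 60.0
top (array([0.6132783 , 0.09617288], dtype=float32), np.float32(1.3652513), [np.float32(0.21474895), np.float32(0.14510971)])
[253. 206.] 181 [0.6453 0.1657 0.1233] [0.037 0.037] [ 75.   8. 107.]
[280. 205.] 179 [0.6477 0.0962 0.1234] [0.036 0.035] [ 90.   7. 108.]
[312. 206.] 34 [0.6454 0.0158 0.1225] [0.026 0.013] [34. 19. 76.]
[277. 232.] 132 [0.5769 0.1015 0.1235] [0.037 0.028] [ 90.   8. 108.]
[252. 233.] 188 [0.5751 0.1652 0.1235] [0.037 0.037] [ 80.   7. 107.]
scene (array([0.6140476 , 0.09443862], dtype=float32), np.float32(1.2253971), [np.float32(0.2169845), np.float32(0.14510052)])
[401. 189.] 229 [0.5764 0.1629 0.123 ] [0.038 0.037] [ 28.  24. 117.]
[379. 205.] 247 [0.5785 0.0959 0.1232] [0.037 0.038] [ 28.  25. 119.]
[425. 209.] 241 [0.6474 0.1642 0.1233] [0.037 0.037] [ 28.  23. 119.]
[404. 227.] 273 [0.6498 0.0948 0.1232] [0.037 0.038] [ 28.  24. 112.]
[335. 259.] 73 [ 0.6186 -0.0628  0.1293] [0.042 0.013] [23. 44. 63.]
```

```bash
python3 -m crank '{"linear":[[0,0,0],[0,0,0],[0,0,0],[0,0,0.03],[0,0,0.05],[-0.04,-0.03,0.02],[-0.05,-0.04,0],[-0.05,-0.04,0],[-0.04,-0.03,0],[0,0,0],[0,0,0]],"roll":[0,0,0,0,0,0,0,0,0,0,0],"claw":[0.06,0.06,0.06,0.06,0.06,0.06,0.06,0.06,0.06,0.06,0.06]}' 20; python3 - <<'E'
from h import *
for n in("top","scene"):
    c=cam(n); print(n,crate(c))
    for r in tops(c,.112,.14,(.5,.75,-.3,.25),8): print(*r)
cv2.imwrite("pics/i.png",c["color"])
E
```

```text
time: 43.1
tcp_pos: [0.4409, -0.1956, 0.1942]
tool_rot: [2.196, 2.245, 0.001]
ft_force: [0.9, 0.2, -0.2]
width: 0.0602
finger_force: 0.0
top (array([0.6128137, 0.0962262], dtype=float32), np.float32(1.3645813), [np.float32(0.2148744), np.float32(0.14555469)])
[307. 204.] 178 [0.6492 0.027  0.1237] [0.036 0.036] [ 90.   7. 106.]
[253. 206.] 182 [0.6455 0.1663 0.123 ] [0.036 0.038] [ 75.   7. 104.]
[280. 205.] 178 [0.6474 0.0962 0.1234] [0.037 0.035] [ 82.   8. 106.]
[339. 216.] 45 [ 0.6163 -0.0539  0.1248] [0.016 0.015] [ 90.   6. 131.]
[279. 232.] 181 [0.5764 0.0976 0.1238] [0.037 0.036] [ 90.   7. 108.]
[252. 233.] 183 [0.5754 0.1656 0.1237] [0.037 0.036] [ 90.   7. 105.]
scene (array([0.61395764, 0.09402674], dtype=float32), np.float32(1.3018172), [np.float32(0.21712537), np.float32(0.145566)])
[402. 189.] 223 [0.5767 0.163  0.123 ] [0.038 0.037] [ 28.  23. 110.]
[380. 206.] 249 [0.5785 0.0954 0.1234] [0.037 0.038] [ 28.  24. 112.]
[425. 209.] 245 [0.6472 0.1634 0.1234] [0.038 0.038] [ 30.  23. 111.]
[404. 227.] 271 [0.6492 0.0939 0.1234] [0.037 0.038] [ 28.  24. 106.]
[380. 247.] 285 [0.6509 0.0253 0.1233] [0.038 0.037] [ 30.  24. 115.]
[338. 258.] 85 [ 0.6177 -0.0573  0.1256] [0.018 0.017] [ 28.  25. 136.]
```

View pics/i.png

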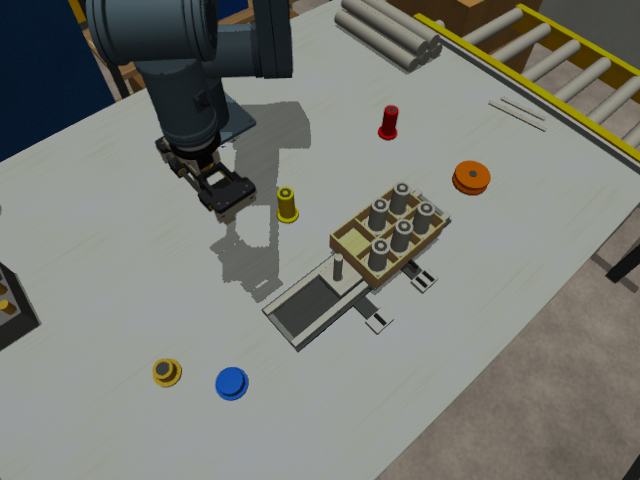

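The carrier sits at the two-bar plate (423,279), 140 mm from the loading position and steady after release. All five rollers are upright at (380,247), (404,227), (425,209), (380,206) and (402,189). The blue cap (232,383), bushing (167,372) and pulley (472,177) are where they were. Handing in.

```bash
python3 -c "
from plant import ctrl
print(ctrl.finish_job())"
```

```text
the job is handed in; nothing more can be done
None
```

The job is handed in: all five chrome rollers stand upright in the crate and the carrier sits at the two-bar station, 140 mm on from loading. My first pinch on the post slipped and the empty carrier slid back before loading; nothing else was disturbed.

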